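# Angle a heat-sink bar past the lamp post into its bay

## Robot

A 7-joint arm with a two-finger parallel gripper is mounted at the origin on the work surface. World frame = base frame: x ahead of the robot, y to its left, z up, the work surface at z = 0. Lengths are in m, angles in rad, forces in N, time in s.
With the tool pointing down it reaches from about 0.35 to 0.9 m from the base axis. Payload 8.1 kg.
Tool frame: the origin (TCP) lies midway between the tips of the shut fingers; the grasp point (between the pads) lies 19 mm behind it; x points along the fingers, z is the direction in which the jaws open and shut, and the axes are right-handed (so a half turn about x gives the same grasp; the last joint's range is limited). The gripper opens to 92 mm and grips with 3 to 60 N. Pads are 19 mm wide; open, the fingers measure 130 mm over their backs; the gripper's body (75 mm by 190 mm) begins 47 mm behind the grasp point.
Start: joints at [-1.263, 0.434, 0.025, 1.573, -0.012, 1.134, -0.075], TCP at [0.25, 0.573, 0.227] pointing down, gripper open.
Joint ranges: [-2.62, 2.62], [-0.44, 2.09], [-1.27, 1.32], [0.08, 2.57], [-1.32, 4.46], [0.12, 2], [-2.74, 2.74]. Speed limits (rad/s): [2.22, 2.22, 3.01, 3.01, 3.14, 3.14, 3.14].

## Interface

Orientations are given as a rotation vector (axis times angle).
In Python, from cell import arm, optics, finder gives the robot as it stands.
- The arm moves only by the tool send_rows, never from a script. Its argument "rows" is a list that holds one entry, the list of rows, each a list of 7 numbers: the shift along the tool's x, y, z in mm, then the turn, a rotation vector about the tool's x, y, z in degrees, then the opening in per cent of the stroke, from 0 (shut) to 100 (fully open). A call has exactly 8 rows; each row is the pose to reach, as a shift and turn from the pose commanded when the call began, along the tool's axes at that moment; what a row does not reach only later rows make up. A row lasts 1/10 s, in which the tool goes at most 50 mm and 8.59 degrees, less where a joint would pass 70% of its speed; a pose out of reach is approached as far as the arm can. A call with a gripper value outside its range is refused whole. The fingers move at their own pace and stop on an object; "grip_force" is the grip in N (left out, the last holds). Time passes only in rows, so rows that repeat a pose let the fingers close, or fill a call up. It gives the time, the measured TCP pose, the force and the opening at its end, in the units of the state.
- arm.observe(): the state, without advancing time (a new reading comes with each control period).
- optics.get_image(name): name is "scene" or "top" or "wrist"; returns (picture, depth): 480x640x3 uint8, red, green, blue; 480x640 float32, m along the optical axis (not along the pixel's ray), 0 where there is no reading.
- optics.get_calibration(name): a dict with "camera_matrix" (3x3 intrinsics, pixels), "position" and "orientation" of the camera in the world; the wrist camera has in their place "T_tool_cam" (4x4, takes a point from camera to tool coordinates, whose origin is the TCP and whose axes are the tool frame's). Camera axes: x right, y up, looking along -z (the intrinsics and any distortion apply to the point x, -y, -z); pixel columns grow to the right and rows downward; lengths in m; the calibration is good to about 2 mm. A picture is of the moment at which its call begins: read the wrist's pose just before it. get_calibration takes no time and is no camera call.
- arm.sign_off(): hands the job in, once; it reports no verdict.
Trained networks look in the newest picture that a camera, given by its name, has taken for a name from the list of things; names that differ only in an ending like _2 or _b are one class to them, and where a whole thing is asked for, a point or a joint stands for the part that bears it (a point fixed in the world has none). Each returns a list of dicts, best first, with "confidence" (0 to 1); they miss things now and then, are a little off and sometimes report something else, mostly with a low value. They report only what shows in the picture. A call takes as long as a camera call. They do not tell look-alikes from the thing itself.
- finder.search_frame(camera, thing): "bbox" ([left, top, width, height] in pixels, round what is visible of it).
- finder.regions_of(camera, thing): "region" (480x640 bool, what is visible of it) and "bbox" ([left, top, width, height] in pixels, round what is visible of it).
- finder.place_of(camera, thing): "xy" ([column, row] in pixels: a listed point, or the origin of a listed thing).
The state is a dict: "clock": time; "joints": joint angles; "dq": joint speeds; "joint_efforts": joint torques, N m; "position": TCP position; "ee_rot": TCP orientation; "force": force on the tool from outside, world axes, zero at the start; "ft_torque": the same for the moment, N m; "width": opening from 0.0 (shut) to 1.0 (fully open).
Only numpy, scipy, OpenCV 4.12 (cv2) and the standard library are available. Lean on these libraries where they do the work, as an engineer would, in place of code of your own. Each camera call takes 0.05 s, during which the arm holds its last target.

## Task

Put the long finned heat-sink bar away in the three-sided bay by pushing only: because the short post stands in the bay's mouth, push one end of the bar in behind the post at an angle, then push the other end in, and finish with the bar lying flush along the back rail. Keep the bar flat on the bench, never lifting or carrying it, and leave the spray can, the tub and the screwdriver where they are.

Things in the scene. Friction and masses are not known exactly. Their poses are not given: they have to be found in the camera images.
- heatsink: Loose aluminium finned bar, 220 mm long (own y axis), 30 mm wide (x), 30 mm tall, about 0.3 kg (mass and friction vary), origin at the centre of its underside. Acts as a solid block: push sides or ends at any height. Starts flat on the robot's side of the bay, roughly along it, shifted left: its right end is abreast of the post or left of it. Either way round will do.
- bay: Fixed corral of rails 25 mm tall, 12 mm thick, no floor, open towards the robot. Origin on the bench at mid-length of the back rail's inner face; x points into that rail, away from the robot, y along it to the left. End rails: inner faces at y = -131 and +131 mm, from x = 0 to the mouth at x = -75 mm. Bar home: centre at x = -15 mm, length along y, anywhere between the end rails.
- post: Fixed bare steel post (empty lamp socket), 24 mm diameter, 45 mm tall, origin at the centre of its foot. Stands in the bay's mouth near the right end rail: bay x = -68 mm, bay y -85 to -60 mm. 56 mm is free between it and the back rail; the gap to the left end rail is too short for the bar to enter broadside.
- can: Bystander: upright white and yellow spray can, 52 mm diameter, 155 mm tall, to the right of the work. Origin at the centre of its underside. Leave alone.
- tub: Bystander: upright tub with a screw cap, 84 mm diameter, 120 mm tall, to the left of the bay. Origin at the centre of its underside. Leave alone.
- driver: Bystander: screwdriver 150 mm long lying beyond the back rail. Leave alone.
Not all that is in view belongs to the job. Leave any black look-alike of the heatsink alone.

How it is judged:
By the outcome, as a careful person would: the job done as asked, in the order asked, and still so for the second after the job is handed in, with the robot touching nothing.
It also fails if it takes over 72 s, if anything falls off the work surface, if the arm or the gripper's body presses on something with over 40 N, if the wrist force passes 120 N, or if a joint passes its speed limit or range.

## Working session

There is one attempt and no reset: what is moved stays moved. The work goes in short steps, Python scripts to look and compute and a tool call to move; the robot and the scene stay as the last step left them, time stands still between calls to the robot, and variables do not carry over. Pictures are saved under pics/ and viewed, and the job is handed in when it is done.

Besides the shell and the picture viewer there is one more tool, called as name(argument=value, ...) on one line, values as JSON. send_rows: Moves the arm, as the interface text tells. Its arguments: {"type":"object","properties":{"rows":{"type":"array"},"grip_force":{"type":"number"}},"required":["rows"]}

```bash
ls; mkdir -p pics
cat > h.py <<'E'
import numpy as np, cv2
from scipy.spatial.transform import Rotation as R
from cell import arm, optics, finder
def shot(cam,name):
    im,d=optics.get_image(cam); cv2.imwrite(f'pics/{name}.png',im[:,:,::-1]); np.save(f'pics/{name}.npy',d); return im,d
def cal(cam):
    c=optics.get_calibration(cam); return c
E
python3 - <<'E'
from h import *
for c in ['scene','top']:
    im,d=shot(c,c+'0'); print(cal(c))
    for t in ['heatsink','bay','post','can','tub']:
        print(c,t,[(np.round(r['xy'],1),round(r['confidence'],2)) for r in finder.place_of(c,t)][:3])
s=arm.observe(); print(s)
E
```

```text
pics
{'camera_matrix': array([[512.34675904,   0.        , 320.33153823],
       [  0.        , 512.34675904, 236.59496093],
       [  0.        ,   0.        ,   1.        ]]), 'position': array([ 0.91060654, -0.51022132,  0.80003176]), 'orientation': array([0.66399338, 0.21626706, 0.63995374])}
scene heatsink [(array([355.4, 137.3]), 0.87), (array([319.9, 228.7]), 0.83), (array([170.2, 253.4]), 0.58)]
scene bay [(array([357.9, 290.9]), 0.7)]
scene post [(array([300.2, 300.7]), 0.52)]
scene can [(array([195.7, 351.4]), 0.83)]
scene tub [(array([423.6, 208.4]), 0.72)]
{'camera_matrix': array([[434.94483466,   0.        , 319.86861884],
       [  0.        , 434.94483466, 247.29397251],
       [  0.        ,   0.        ,   1.        ]]), 'position': array([0.45703037, 0.00130226, 0.89039047]), 'orientation': array([ 0.04999637, -0.09138831, -1.56281331])}
top heatsink [(array([156.9, 316. ]), 0.96), (array([296.2, 265. ]), 0.93), (array([411.9, 355. ]), 0.85)]
top bay [(array([332.4, 193.5]), 0.67), (array([464.9, 264.7]), 0.56)]
top post [(array([370.5, 226.6]), 0.48)]
top can [(array([464.5, 265.8]), 0.82)]
top tub []
{'clock': 0.6, 'joints': array([-1.26258531,  0.43446893,  0.02501671,  1.5732203 , -0.01159916,
        1.13397068, -0.07511844]), 'dq': array([ 1.16421184e-03,  3.76213779e-05, -2.89625341e-03,  3.00789739e-04,
        4.83952024e-04,  9.77717133e-04, -7.71155506e-04]), 'joint_efforts': array([-1.10225628e-03, -6.67345905e+01,  9.83438082e-01, -3.14705014e+01,
       -6.06278982e-02,  3.27440794e-02,  1.69502829e-05]), 'position': array([0.24963531, 0.57299724, 0.22675349]), 'ee_rot': array([-0.9013659 ,  1.37595732,  0.90141937]), 'force': array([-1.52790027,  1.09090785, -0.24232871]), 'ft_torque': array([-0.01251998,  0.01198336, -0.03527174]), 'width': 0.9967646273333258}
```

View pics/top0.png

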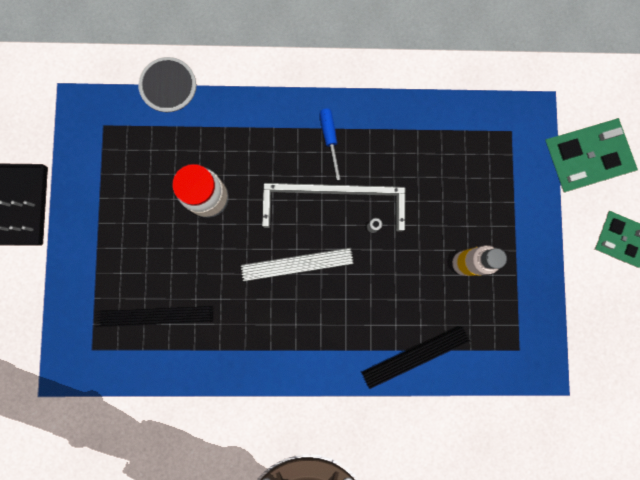

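View pics/scene0.png

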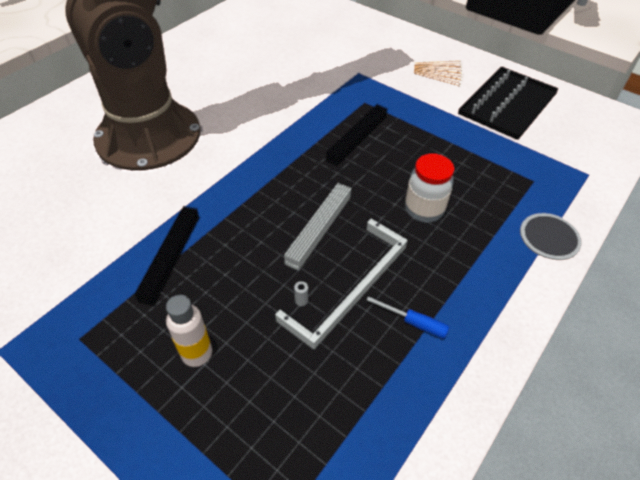

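The top view shows the silver bar from (242,272) to (352,256). The bay's back rail runs from (265,187) to (404,190), and the post's top is at about (376,224). Next I'll measure the poses.

```bash
cat >> h.py <<'E'
def w2p(cam,P):
    c=cal(cam); Rm=R.from_rotvec(c['orientation']).as_matrix()
    q=(np.atleast_2d(P)-c['position'])@Rm; K=c['camera_matrix']
    return np.c_[K[0,0]*q[:,0]/-q[:,2]+K[0,2], K[1,1]*-q[:,1]/-q[:,2]+K[1,2]]
def p2w(cam,px,z):
    c=cal(cam); Rm=R.from_rotvec(c['orientation']).as_matrix(); K=c['camera_matrix']
    px=np.atleast_2d(px).astype(float)
    r=np.c_[(px[:,0]-K[0,2])/K[0,0],-(px[:,1]-K[1,2])/K[1,1],-np.ones(len(px))]@Rm.T
    t=(z-c['position'][2])/r[:,2]
    return c['position']+r*t[:,None]
def cloud(cam,d):
    c=cal(cam); Rm=R.from_rotvec(c['orientation']).as_matrix(); K=c['camera_matrix']
    v,u=np.mgrid[:480,:640]
    r=np.stack([(u-K[0,2])/K[0,0]*d,-(v-K[1,2])/K[1,1]*d,-d],-1)
    return r@Rm.T+c['position']
E
python3 - <<'E'
from h import *
im=cv2.imread('pics/top0.png'); d=np.load('pics/top0.npy'); P=cloud('top',d)
print('bench z',np.median(P[300:340,250:350,2]), 'bar z',P[265,290:300,2])
mx=im.min(2)
m=(mx>100)
def rect(win,name,z):
    u0,u1,v0,v1=win; mm=np.zeros_like(m); mm[v0:v1,u0:u1]=m[v0:v1,u0:u1]
    n,l,st,_=cv2.connectedComponentsWithStats(mm.astype(np.uint8)); k=1+np.argmax(st[1:,4])
    vv,uu=np.nonzero(l==k); W=p2w('top',np.c_[uu,vv],z)[:,:2]
    r=cv2.minAreaRect((W*1000).astype(np.float32)); print(name,r,cv2.boxPoints(r).round(1).tolist(),len(vv))
    return W
rect((235,360,240,285),'bar',.03)
rect((355,385,212,235),'post',.045)
W=rect((255,410,180,232),'bay',.025)
# back rail pixels
print('px rail', )
for u in range(280,400,15):
    col=np.nonzero(m[178:205,u])[0]+178; print(u,p2w('top',[[u,col.min()-.5],[u,col.max()+.5]],.025)[:,:2].round(4).tolist())
for v in range(200,230,6):
    a=np.nonzero(m[v,255:285])[0]+255; b=np.nonzero(m[v,390:410])[0]+390
    print(v,p2w('top',[[a.min()-.5,v],[a.max()+.5,v],[b.min()-.5,v],[b.max()+.5,v]],.025)[:,:2].round(4).tolist())
big=cv2.resize(im[170:300,230:420],None,fx=4,fy=4,interpolation=cv2.INTER_CUBIC); cv2.imwrite('pics/c0.png',big)
for t,z in[('can',0),('tub',0)]:
    for r in finder.place_of('top',t)[:1]+[]: print(t,p2w('top',r['xy'],z))
E
```

```text
bench z 0.0010203517041807997 bar z [0.01239083 0.01058542 0.0083366  0.00991807 0.0094279  0.00796757
 0.00916729 0.02897535 0.02924088 0.0314603 ]
bar ((501.41717529296875, 24.191436767578125), (32.274169921875, 220.52586364746094), 9.502318382263184) [[467.29998779296875, 130.3000030517578], [503.70001220703125, -87.19999694824219], [535.5, -81.9000015258789], [499.1000061035156, 135.60000610351562]] 1801
post ((580.4364624023438, -130.10845947265625), (21.747821807861328, 23.893314361572266), 89.72119140625) [[568.4000244140625, -140.89999389648438], [592.2999877929688, -141.0], [592.4000244140625, -119.30000305175781], [568.5, -119.19999694824219]] 94
bay ((618.9223022460938, -48.65455627441406), (286.1510314941406, 89.15935516357422), 88.8265151977539) [[571.4000244140625, -190.8000030517578], [660.5999755859375, -192.60000610351562], [666.4000244140625, 93.5], [577.2999877929688, 95.30000305175781]] 1507
px rail
280 [[0.6641, 0.06], [0.6497, 0.0598]]
295 [[0.6644, 0.0297], [0.65, 0.0295]]
310 [[0.6648, -0.0006], [0.6483, -0.0008]]
325 [[0.6631, -0.031], [0.6487, -0.0311]]
340 [[0.6635, -0.0614], [0.649, -0.0615]]
355 [[0.6618, -0.0919], [0.6473, -0.0919]]
370 [[0.6621, -0.1225], [0.6477, -0.1224]]
385 [[0.6604, -0.153], [0.646, -0.1529]]
200 [[0.6299, 0.0946], [0.63, 0.0806], [0.6329, -0.1783], [0.633, -0.1926]]
206 [[0.6177, 0.0944], [0.6178, 0.0804], [0.6205, -0.1782], [0.6207, -0.1924]]
212 [[0.6055, 0.0942], [0.6056, 0.0802], [0.6082, -0.178], [0.6084, -0.1923]]
218 [[0.5933, 0.094], [0.5934, 0.082], [0.596, -0.1779], [0.5961, -0.1921]]
224 [[0.5812, 0.0958], [0.5813, 0.0818], [0.5837, -0.1778], [0.5839, -0.192]]
can [[ 0.50153982 -0.32119265  0.        ]]
```

View pics/c0.png

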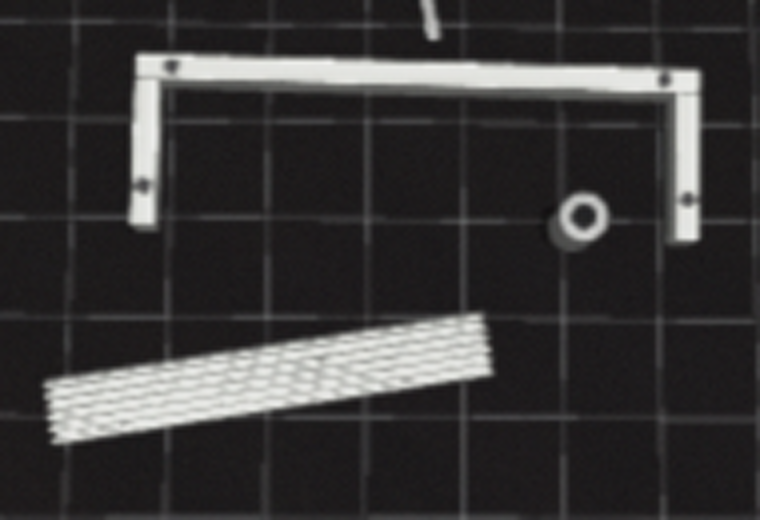

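```bash
cat >> h.py <<'E'
B0=np.array([.650,-.049]); BA=np.deg2rad(-1.17)
ex=np.array([np.cos(BA),np.sin(BA)]); ey=np.array([-np.sin(BA),np.cos(BA)])
def b2w(x,y): return B0+x*ex+y*ey
def w2b(p): q=np.asarray(p)[:2]-B0; return np.array([q@ex,q@ey])
def tool_R(jaw_deg):  # tool x down, jaw (z) at angle from world x
    a=np.deg2rad(jaw_deg); X=np.array([0,0,-1.]); Z=np.array([np.cos(a),np.sin(a),0]); return np.c_[X,np.cross(Z,X),Z]
def rel(T,Rt,s=None,quiet=False):
    s=s or arm.observe(); R0=R.from_rotvec(s['ee_rot']).as_matrix(); 
    sh=R0.T@(np.asarray(T)-s['position'])*1000; rv=np.rad2deg(R.from_matrix(R0.T@Rt).as_rotvec())
    if not quiet: print('target',np.round(T,4),'shift',sh.round(1),'turn',rv.round(2),'width',round(s['width'],3),'t',round(s['clock'],2))
    return sh,rv
def st():
    s=arm.observe(); Rm=R.from_rotvec(s['ee_rot']).as_matrix()
    print('t',round(s['clock'],2),'pos',s['position'].round(4),'bay',w2b(s['position']).round(4),'jawdeg',round(np.rad2deg(np.arctan2(Rm[1,2],Rm[0,2])),2),'tilt',Rm[:,0].round(3),'F',s['force'].round(1),'w',round(s['width'],2),'q',s['joints'].round(2))
E
python3 - <<'E'
from h import *
s=arm.observe(); Rm=R.from_rotvec(s['ee_rot']).as_matrix(); print(Rm.round(3)); st()
im=cv2.imread('pics/top0.png'); d=np.load('pics/top0.npy'); P=cloud('top',d)
hsv=cv2.cvtColor(im,cv2.COLOR_BGR2HSV); red=(hsv[...,1]>200)&((hsv[...,0]<8)|(hsv[...,0]>172))
v,u=np.nonzero(red&(np.mgrid[:480,:640][1]<300)); z=np.median(P[v,u,2]); W=p2w('top',np.c_[u,v],.12); print('tubcap',z,cv2.minEnclosingCircle((W[:,:2]*1000).astype(np.float32)))
n=np.array([np.cos(np.deg2rad(9.5)),np.sin(np.deg2rad(9.5))]); bc=np.array([.5014,.0242])
print('bar bay',w2b(bc))
for h in(.2,.012):
  T=np.r_[bc-n*.036,h]
  for j in (99.5,-80.5): rel(T,tool_R(j))
E
```

```text
[[ 0.    -0.917  0.399]
 [ 0.     0.399  0.917]
 [-1.    -0.     0.   ]]
t 0.7 pos [0.2496 0.573  0.2268] bay [-0.413   0.6137] jawdeg 66.46 tilt [ 0.  0. -1.] F [ 0.6  1.  -0.1] w 1.0 q [-1.26  0.43  0.02  1.57 -0.01  1.13 -0.08]
tubcap 0.1200146940293293 ((638.350341796875, 208.98068237304688), 37.372867584228516)
bar bay [-0.15006368  0.07015049]
target [0.4659 0.0183 0.2   ] shift [  26.7 -419.9 -422.2] turn [-33.04   0.     0.  ] width 0.999 t 0.7
target [0.4659 0.0183 0.2   ] shift [  26.7 -419.9 -422.2] turn [146.96   0.    -0.  ] width 0.999 t 0.7
target [0.4659 0.0183 0.012 ] shift [ 214.7 -419.8 -422.2] turn [-33.04   0.     0.  ] width 0.999 t 0.7
target [0.4659 0.0183 0.012 ] shift [ 214.7 -419.8 -422.2] turn [146.96   0.    -0.  ] width 0.999 t 0.7
```

send_rows(rows=[[[0,-30,-30,-4,0,0,100],[0,-60,-60,-8,0,0,100],[0,-90,-90,-12,0,0,100],[0,-120,-120,-16,0,0,100],[0,-150,-150,-20,0,0,100],[0,-180,-180,-24,0,0,100],[0,-210,-210,-28,0,0,100],[0,-240,-240,-33,0,0,100]]])

```text
clock: 1.5
position: [0.3742, 0.2555, 0.227]
ee_rot: [-1.332, 1.124, 1.332]
force: [0.9, 0.2, 0.1]
width: 0.999
```

Run:
```python
from h import *
st()
n=np.array([np.cos(np.deg2rad(9.5)),np.sin(np.deg2rad(9.5))]); bc=np.array([.5014,.0242])
for h in(.1,.012):rel(np.r_[bc-n*.038,h],tool_R(99.5))
```

```text
t 1.5 pos [0.3742 0.2555 0.227 ] bay [-0.2819  0.2988] jawdeg 99.63 tilt [ 0.001  0.001 -1.   ] F [0.9 0.2 0.1] w 1.0 q [-0.75  0.15  0.04  1.97 -0.01  1.01  1.03]
target [0.4639 0.0179 0.1   ] shift [ 126.9  -48.6 -249.3] turn [0.13 0.03 0.04] width 0.999 t 1.5
target [0.4639 0.0179 0.012 ] shift [ 214.9  -48.5 -249.4] turn [0.13 0.03 0.04] width 0.999 t 1.5
```

send_rows(rows=[[[10,-6,-40,0,0,0,100],[20,-13,-80,0,0,0,100],[30,-20,-120,0,0,0,100],[45,-27,-160,0,0,0,100],[65,-34,-200,0,0,0,100],[90,-42,-235,0,0,0,100],[110,-48,-249,0,0,0,100],[126,-48,-249,0,0,0,100]]])

```text
clock: 2.3
position: [0.463, 0.0166, 0.0999]
ee_rot: [-1.328, 1.129, 1.326]
force: [-0.4, 0.6, 0.2]
width: 0.999
```

Run:
```python
from h import *
st()
im,d=shot('top','top1');im2,_=shot('scene','scene1')
n=np.array([np.cos(np.deg2rad(9.5)),np.sin(np.deg2rad(9.5))]); bc=np.array([.5014,.0242])
for h in(.1,.012):rel(np.r_[bc-n*.038,h],tool_R(99.5))
```

```text
t 2.3 pos [0.463  0.0166 0.0999] bay [-0.1883  0.0618] jawdeg 99.22 tilt [ 0.001 -0.001 -1.   ] F [-0.4  0.6  0.2] w 1.0 q [-0.32  0.34  0.21  2.12 -0.1   0.69  1.69]
target [0.4639 0.0179 0.1   ] shift [-0.8 -2.8 -1.2] turn [-0.12 -0.01 -0.19] width 0.997 t 2.4
target [0.4639 0.0179 0.012 ] shift [87.2 -3.1 -1.2] turn [-0.12 -0.01 -0.19] width 0.997 t 2.4
```

View pics/scene1.png

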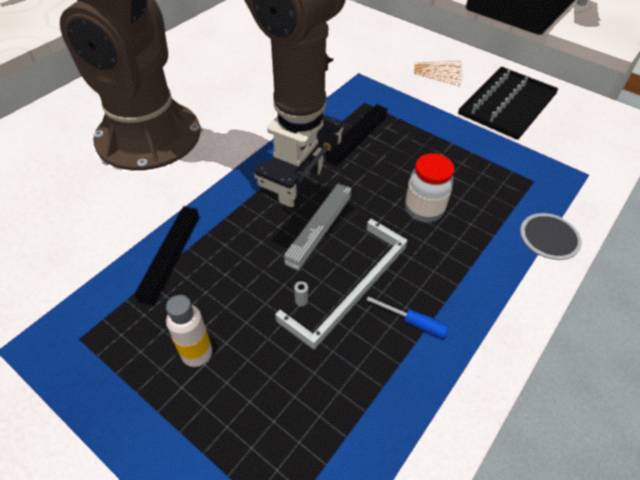

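View pics/top1.png

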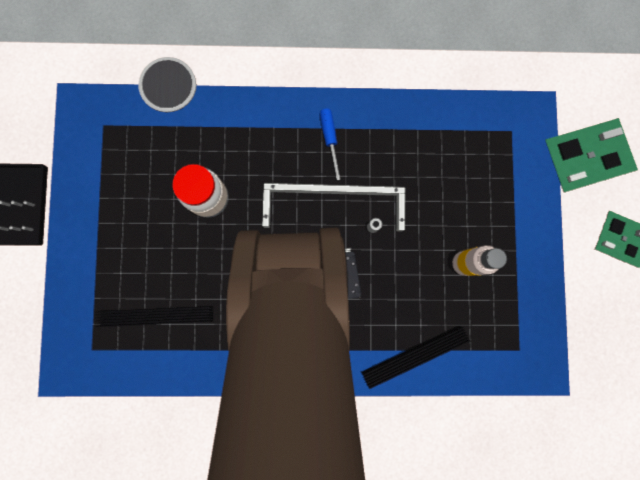

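The gripper hangs open on the robot's side of the bar, at about (285,185) in the scene view. The arm covers the bar in the top view. Next I'll lower it.

send_rows(rows=[[[15,-3,-1,0,0,0,100],[30,-3,-1,0,0,0,100],[45,-3,-1,0,0,0,100],[60,-3,-1,0,0,0,100],[72,-3,-1,0,0,0,100],[82,-3,-1,0,0,0,100],[87,-3,-1,0,0,0,100],[87,-3,-1,0,0,0,100]]])

```text
clock: 3.2
position: [0.465, 0.019, 0.0134]
ee_rot: [-1.329, 1.127, 1.33]
force: [-0.5, 0.2, -0.6]
width: 1.001
```

```bash
cat >> h.py <<'E'
def bar_target(cx,cy,th,off=0,gap=.0245):
    """palm TCP world pose for bar centre (bay), angle th deg ccw from bay y; off along bar (+left)"""
    a=np.deg2rad(th); n=np.array([np.cos(a),np.sin(a)]); l=np.array([-np.sin(a),np.cos(a)])
    p=np.array([cx,cy])-n*gap+l*off
    return b2w(*p), 90+th-1.17
E
python3 - <<'E'
from h import *
st()
# arc: total along normals
for k in range(1,9):
    f=k/8; th=10.67+f*9.5; 
    c=np.array([-.150,.070])+f*np.array([.053,.014])
    p,j=bar_target(*c,th); rel(np.r_[p,.012],tool_R(j))
E
```

```text
t 3.2 pos [0.465  0.019  0.0134] bay [-0.1864  0.0642] jawdeg 99.46 tilt [-0.001 -0.    -1.   ] F [-0.5  0.2 -0.6] w 1.0 q [-0.27  0.5   0.15  2.18 -0.16  0.48  1.74]
target [0.484  0.0211 0.012 ] shift [  1.4 -19.2  -1. ] turn [-1.23  0.01 -0.04] width 1.001 t 3.2
target [0.4908 0.0222 0.012 ] shift [  1.4 -26.   -1. ] turn [-2.41  0.01 -0.04] width 1.001 t 3.2
target [0.4976 0.0234 0.012 ] shift [  1.4 -32.9  -1. ] turn [-3.6   0.01 -0.04] width 1.001 t 3.2
target [0.5044 0.0245 0.012 ] shift [  1.4 -39.8  -1. ] turn [-4.79  0.01 -0.04] width 1.001 t 3.2
target [0.5111 0.0256 0.012 ] shift [  1.4 -46.6  -1. ] turn [-5.98  0.01 -0.04] width 1.001 t 3.2
target [0.5179 0.0267 0.012 ] shift [  1.4 -53.5  -1. ] turn [-7.16  0.01 -0.04] width 1.001 t 3.2
target [0.5248 0.0279 0.012 ] shift [  1.4 -60.4  -1.1] turn [-8.35  0.01 -0.04] width 1.001 t 3.2
target [0.5316 0.029  0.012 ] shift [  1.4 -67.3  -1.1] turn [-9.54  0.01 -0.04] width 1.001 t 3.2
```

send_rows(rows=[[[0,-4,-1,0,0,0,100],[0,-8,-1,0,0,0,100],[0,-12,-1,0,0,0,100],[0,-16,-1,-0.6,0,0,100],[0,-20,-1,-1.2,0,0,100],[0,-24,-1,-1.9,0,0,100],[0,-28,-1,-2.6,0,0,100],[0,-32,-1,-3.4,0,0,100]]])

```text
clock: 4.0
position: [0.4971, 0.0232, 0.0137]
ee_rot: [-1.373, 1.094, 1.374]
force: [-2.5, -1.8, 1.8]
width: 0.996
```

Run:
```python
from h import *
st(); shot('scene','scene2')
p,j=bar_target(-.097,.084,20.2); rel(np.r_[p,.012],tool_R(j))
```

```text
t 4.0 pos [0.4971 0.0232 0.0137] bay [-0.1543  0.0691] jawdeg 102.92 tilt [-0. -0. -1.] F [-2.5 -1.8  1.8] w 1.0 q [-0.26  0.53  0.14  2.1  -0.14  0.52  1.78]
target [0.5316 0.029  0.012 ] shift [  1.8 -33.9  -2.1] turn [-6.05 -0.01  0.06] width 1.003 t 4.05
```

View pics/scene2.png

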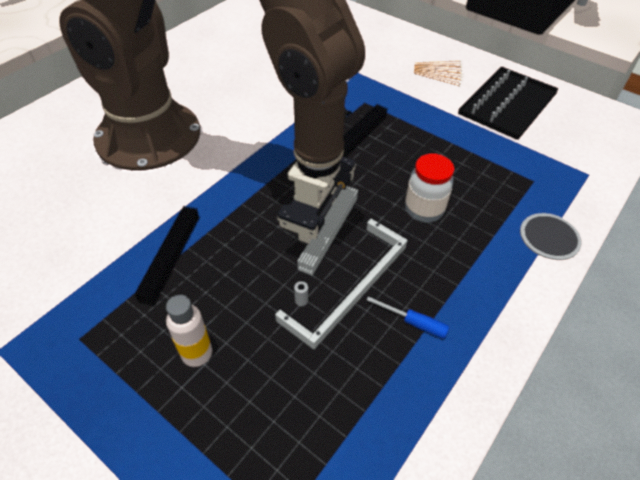

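The bar now follows the open fingers, with its right end at about (307,262) and clear of the post at (300,293). I'll continue the arc.

send_rows(rows=[[[0,-5,0,-0.8,0,0,100],[0,-10,0,-1.6,0,0,100],[0,-15,0,-2.5,0,0,100],[0,-20,-1,-3.4,0,0,100],[0,-25,-1,-4.3,0,0,100],[0,-30,-2,-5.2,0,0,100],[0,-34,-2,-6,0,0,100],[0,-34,-2,-6,0,0,100]]])

```text
clock: 4.85
position: [0.5315, 0.0289, 0.0138]
ee_rot: [-1.448, 1.034, 1.447]
force: [-0.1, 0.6, -0.1]
width: 0.998
```

Run:
```python
from h import *
st(); im,d=shot('scene','scene3')
# crude: overlay predicted bar
s=arm.observe(); Rm=R.from_rotvec(s['ee_rot']).as_matrix(); jw=Rm[:2,2]; n=np.array([jw[1],-jw[0]])
for gap in (.0245,):
    c=s['position'][:2]+n*gap; pts=[np.r_[c+a*.110*jw+b*.015*n,.03] for a,b in((1,1),(1,-1),(-1,-1),(-1,1))]
    px=w2p('scene',np.array(pts)); v=im[:,:,::-1].copy(); cv2.polylines(v,[px.round().astype(int)],True,(0,0,255),1)
cv2.imwrite('pics/s3o.png',cv2.resize(v[140:340,200:440],None,fx=3,fy=3,interpolation=cv2.INTER_CUBIC))
rel(s['position']+np.r_[-n*.03,0],tool_R(0),s)
```

```text
t 4.85 pos [0.5315 0.0289 0.0138] bay [-0.1201  0.0755] jawdeg 108.9 tilt [ 0.001  0.    -1.   ] F [-0.1  0.6 -0.1] w 1.0 q [-0.24  0.56  0.12  2.01 -0.12  0.57  1.86]
target [0.5028 0.0192 0.0138] shift [-0. 30.  0.] turn [1.0887e+02 5.0000e-02 5.0000e-02] width 1.004 t 4.9
```

View pics/s3o.png

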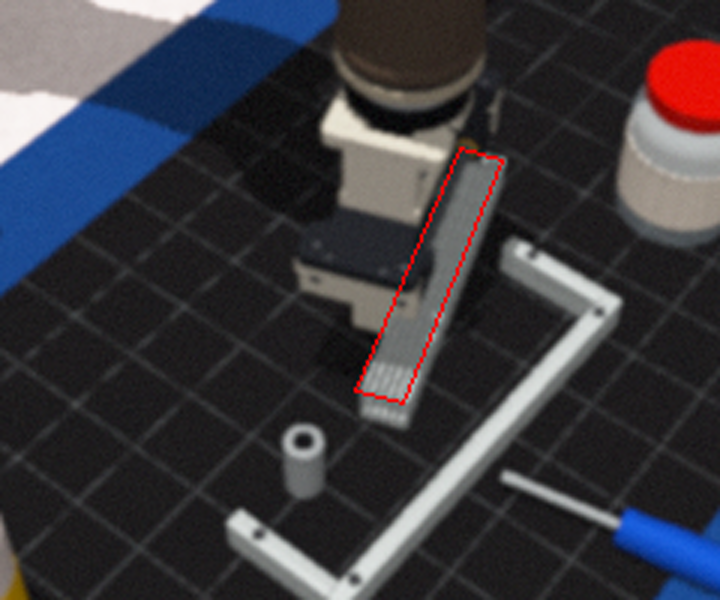

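The predicted outline (red) sits on the bar, so its centre is at bay (-97, 84) mm, at about 20°. Next I'll back off, rise, shut the fingers and move to the left end.

send_rows(rows=[[[0,8,0,0,0,0,60],[0,15,0,0,0,0,40],[-20,15,0,0,0,0,20],[-45,15,10,0,0,0,0],[-50,5,45,0,0,0,0],[-50,-10,80,0,0,0,0],[-50,-24,115,0,0,0,0],[-50,-24,145,0,0,0,0]]])

```text
clock: 5.7
position: [0.5067, 0.1761, 0.0641]
ee_rot: [-1.448, 1.033, 1.447]
force: [0.6, 0.0, 0.7]
width: 0.351
```

send_rows(rows=[[[0,0,0,0,0,0,0],[0,0,0,0,0,0,0],[10,0,0,0,0,0,0],[20,0,0,0,0,0,0],[30,0,0,0,0,0,0],[42,0,0,0,0,0,0],[50,0,0,0,0,0,0],[50,0,0,0,0,0,0]]])

```text
clock: 6.5
position: [0.5055, 0.1732, 0.0122]
ee_rot: [-1.447, 1.038, 1.449]
force: [-0.6, 0.4, -0.2]
width: 0.004
```

```bash
cat >> h.py <<'E'
def over(name,poly,crop=(200,140,440,340),f=3):
    im,d=shot('scene',name); v=im[:,:,::-1].copy()
    v=cv2.resize(v[crop[1]:crop[3],crop[0]:crop[2]],None,fx=f,fy=f,interpolation=cv2.INTER_CUBIC)
    for P in poly:
        px=(w2p('scene',np.array(P))-np.array(crop[:2])+.5)*f-.5; cv2.polylines(v,[px.round().astype(int)],True,(0,0,255),1)
    cv2.imwrite(f'pics/{name}o.png',v)
def barpoly(cx,cy,th,z=.03):
    a=np.deg2rad(th); n=np.array([np.cos(a),np.sin(a)]); l=np.array([-np.sin(a),np.cos(a)])
    return [np.r_[b2w(*(np.array([cx,cy])+s*.110*l+t*.015*n)),z] for s,t in((1,1),(1,-1),(-1,-1),(-1,1))]
def end_target(cx,cy,th,gap=.129):
    a=np.deg2rad(th); l=np.array([-np.sin(a),np.cos(a)]); return b2w(*(np.array([cx,cy])+l*gap)),90+th-1.17
E
python3 - <<'E'
from h import *
st(); over('s4',[barpoly(-.097,.084,20.2)])
p,j=end_target(-.097,.084,20.2,.139); rel(np.r_[p,.013],tool_R(j))
E
```

```text
t 6.5 pos [0.5055 0.1732 0.0122] bay [-0.149   0.2192] jawdeg 108.84 tilt [-0.002 -0.001 -1.   ] F [-0.6  0.4 -0.2] w 0.0 q [-0.52  0.57  0.12  2.01 -0.12  0.57  1.58]
target [0.5094 0.1684 0.013 ] shift [-0.1 -1.7 -5.9] turn [-0.18 -0.01 -0.09] width 0.005 t 6.55
```

View pics/s4o.png

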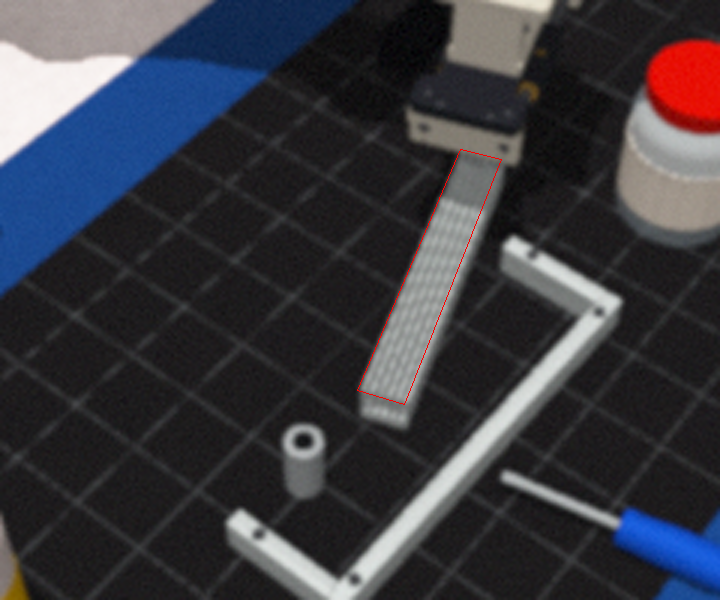

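Run:
```python
from h import *
c0=np.array([-.097,.084]); a=np.deg2rad(21.5); d=np.array([np.sin(a),-np.cos(a)])
for s_ in (0,.03,.06,.094):
    c=c0+d*s_; p,j=end_target(*c,20.2); rel(np.r_[p,.013],tool_R(j))
im,d=shot('top','top4'); cv2.imwrite('pics/top4c.png',cv2.resize(im[150:310,200:420,::-1],None,fx=3,fy=3))
```

```text
target [0.5127 0.1589 0.013 ] shift [ -0.1  -1.7 -15.9] turn [-0.18 -0.01 -0.09] width 0.005 t 6.55
target [0.5231 0.1308 0.013 ] shift [ -0.1  -2.5 -45.9] turn [-0.18 -0.01 -0.09] width 0.005 t 6.55
target [0.5335 0.1027 0.013 ] shift [ -0.1  -3.3 -75.9] turn [-0.18 -0.01 -0.09] width 0.005 t 6.55
target [0.5453 0.0708 0.013 ] shift [-1.000e-01 -4.100e+00 -1.099e+02] turn [-0.18 -0.01 -0.09] width 0.005 t 6.55
```

View pics/top4c.png

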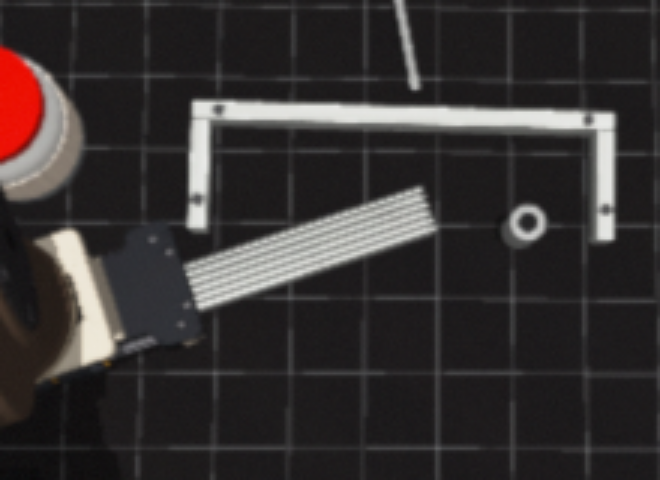

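The top view shows the bar at about 20°, with its right end at (428,205) in the crop, aimed between the post and the back rail. Next comes the end push.

send_rows(rows=[[[0,-2,-8,0,0,0,0],[0,-2,-14,0,0,0,0],[0,-2,-20,0,0,0,0],[0,-2,-28,0,0,0,0],[0,-2,-36,0,0,0,0],[0,-3,-44,0,0,0,0],[0,-3,-52,0,0,0,0],[0,-3,-60,0,0,0,0]]])

```text
clock: 7.4
position: [0.5288, 0.1173, 0.0138]
ee_rot: [-1.447, 1.035, 1.447]
force: [-0.6, 2.7, 2.6]
width: 0.005
```

Run:
```python
from h import *
st()
c0=np.array([-.097,.084]); a=np.deg2rad(21.5); d=np.array([np.sin(a),-np.cos(a)])
p,j=end_target(*(c0+d*.094),20.2); rel(np.r_[p,.013],tool_R(j))
c=c0+d*.044; over('s5',[barpoly(*c,20.2)])
im,d=shot('top','top5'); cv2.imwrite('pics/top5c.png',cv2.resize(im[150:310,200:420,::-1],None,fx=3,fy=3))
```

```text
t 7.4 pos [0.5288 0.1173 0.0138] bay [-0.1246  0.1638] jawdeg 108.85 tilt [ 0.  0. -1.] F [-0.6  2.7  2.6] w 0.0 q [-0.4   0.57  0.11  1.99 -0.11  0.58  1.69]
target [0.5453 0.0708 0.013 ] shift [  0.8  -0.6 -49.4] turn [-0.18  0.01  0.  ] width 0.005 t 7.4
```

View pics/top5c.png

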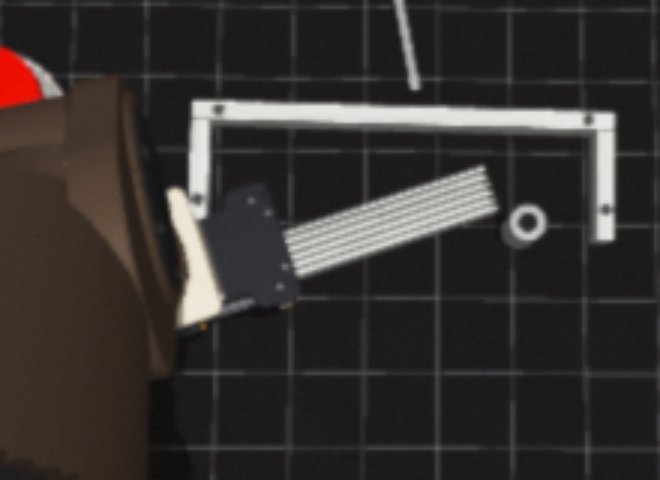

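View pics/s5o.png

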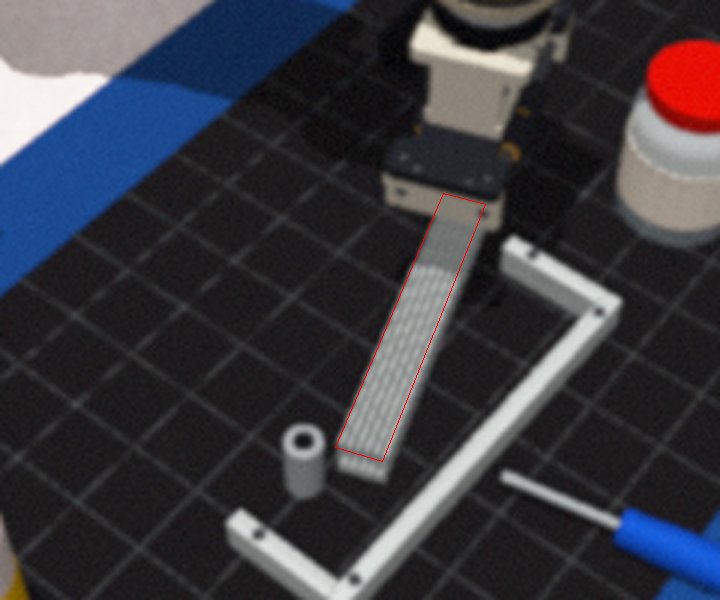

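```bash
cat >> h.py <<'E'
def fit_bar(im,win):
    m=(im.min(2)>100); u0,u1,v0,v1=win; k=np.zeros(m.shape,np.uint8); k[v0:v1,u0:u1]=m[v0:v1,u0:u1]
    n,l,s,_=cv2.connectedComponentsWithStats(k); i=1+np.argmax(s[1:,4]); v,u=np.nonzero(l==i)
    W=p2w('top',np.c_[u,v],.03)[:,:2]; W=np.array([w2b(w) for w in W])
    r=cv2.minAreaRect((W*1000).astype(np.float32)); bp=cv2.boxPoints(r); print('fit bay mm',np.round(r[0],1),np.round(r[1],1),round(r[2],2),bp.round(1).tolist()); return r
E
python3 - <<'E'
from h import *
im=cv2.imread('pics/top5.png'); fit_bar(im,(298,366,200,250))
im=cv2.imread('pics/top4.png'); fit_bar(im,(268,360,200,265))
E
```

```text
fit bay mm [-66.9   7.2] [ 32.6 142.3] 20.19 [[-106.69999694824219, 68.30000305175781], [-57.599998474121094, -65.19999694824219], [-27.100000381469727, -53.900001525878906], [-76.19999694824219, 79.5999984741211]]
fit bay mm [-85.4  57. ] [ 32.5 162.3] 20.31 [[-128.8000030517578, 127.5], [-72.5, -24.700000762939453], [-42.0, -13.5], [-98.4000015258789, 138.8000030517578]]
```

Fit: 20.2° tilt and about 5 mm clear of the post, with about 11 mm to the back rail expected at the end of the push. I'll push on.

send_rows(rows=[[[0,0,-7,0,0,0,0],[0,0,-14,0,0,0,0],[0,0,-21,0,0,0,0],[0,0,-28,0,0,0,0],[0,0,-35,0,0,0,0],[0,0,-42,0,0,0,0],[0,0,-48,0,0,0,0],[0,0,-48,0,0,0,0]]])

```text
clock: 8.3
position: [0.5445, 0.0711, 0.0138]
ee_rot: [-1.447, 1.036, 1.446]
force: [-0.1, 0.1, -0.2]
width: 0.009
```

Run:
```python
from h import *
st()
s=arm.observe(); b=w2b(s['position']); a=np.deg2rad(20.2); c=b-np.array([-np.sin(a),np.cos(a)])*.129; print('pred centre',c)
over('s6',[barpoly(*c,20.2)])
im,d=shot('top','top6'); cv2.imwrite('pics/top6c.png',cv2.resize(im[150:310,200:420,::-1],None,fx=3,fy=3))
```

```text
t 8.3 pos [0.5445 0.0711 0.0138] bay [-0.1079  0.1179] jawdeg 108.77 tilt [ 0.    -0.001 -1.   ] F [-0.1  0.1 -0.2] w 0.01 q [-0.3   0.58  0.11  1.97 -0.1   0.59  1.77]
pred centre [-0.06335188 -0.00313156]
```

View pics/top6c.png

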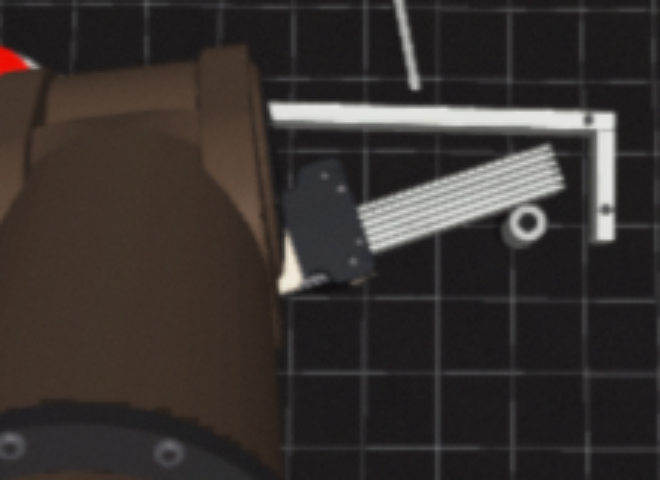

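View pics/s6o.png

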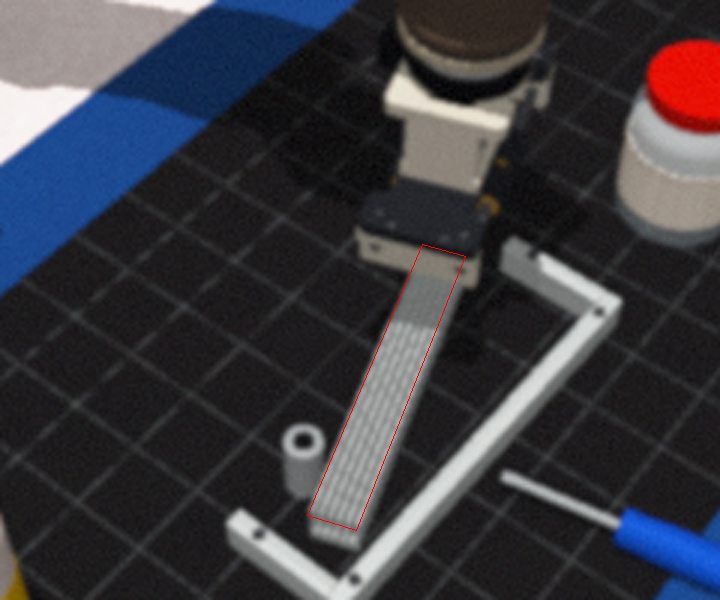

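Bar is in behind the post: its right end is at y' ≈ -106 mm, and the outline matches the bar in the scene view. Next I'll move to the front side with half-open jaws for the swing.

send_rows(rows=[[[0,0,6,0,0,0,0],[0,0,12,0,0,0,0],[-20,0,12,0,0,0,0],[-45,5,5,0,0,0,20],[-50,20,-30,0,0,0,50],[-50,38,-65,0,0,0,50],[-50,42,-104,0,0,0,50],[-50,42,-104,0,0,0,50]]])

```text
clock: 9.2
position: [0.5385, -0.0452, 0.0642]
ee_rot: [-1.446, 1.041, 1.44]
force: [0.1, 0.4, -0.2]
width: 0.387
```

send_rows(rows=[[[0,0,0,0,0,0,50],[10,0,0,0,0,0,50],[20,0,0,0,0,0,50],[30,0,0,0,0,0,50],[40,0,0,0,0,0,50],[46,0,0,0,0,0,50],[50,0,0,0,0,0,50],[50,0,0,0,0,0,50]]])

```text
clock: 10.0
position: [0.5376, -0.0395, 0.0131]
ee_rot: [-1.447, 1.036, 1.448]
force: [-0.4, 0.2, 0.4]
width: 0.5
```

Run:
```python
from h import *
st(); c0=np.array([-.0633,-.0031]); c1=np.array([-.016,.005])
over('s7',[barpoly(*c0,20.2)])
for f in np.linspace(0,1,9):
    p,j=bar_target(*(c0+f*(c1-c0)),20.2*(1-f),.025); rel(np.r_[p,.013],tool_R(j))
```

```text
t 10.0 pos [ 0.5376 -0.0395  0.0131] bay [-0.1125  0.0072] jawdeg 108.85 tilt [-0.001 -0.    -1.   ] F [-0.4  0.2  0.4] w 0.5 q [-0.1   0.57  0.11  1.99 -0.1   0.58  1.97]
target [ 0.5553 -0.0352  0.013 ] shift [  0.5 -17.9  -1.5] turn [-0.18  0.01 -0.02] width 0.498 t 10.05
target [ 0.562  -0.0329  0.013 ] shift [  0.5 -25.   -1.6] turn [ 2.35  0.01 -0.02] width 0.498 t 10.05
target [ 0.5687 -0.0307  0.013 ] shift [  0.5 -32.   -1.6] turn [ 4.87  0.01 -0.02] width 0.498 t 10.05
target [ 0.5755 -0.0285  0.013 ] shift [  0.5 -39.1  -1.7] turn [ 7.4   0.01 -0.02] width 0.498 t 10.05
target [ 0.5823 -0.0263  0.013 ] shift [  0.5 -46.3  -1.9] turn [ 9.92  0.   -0.02] width 0.498 t 10.05
target [ 0.5892 -0.0242  0.013 ] shift [  0.5 -53.5  -2.1] turn [12.45  0.   -0.02] width 0.498 t 10.05
target [ 0.5961 -0.0222  0.013 ] shift [  0.5 -60.7  -2.4] turn [14.97  0.   -0.02] width 0.498 t 10.05
target [ 0.6031 -0.0202  0.013 ] shift [  0.5 -68.   -2.8] turn [17.5   0.   -0.02] width 0.498 t 10.05
target [ 0.6101 -0.0182  0.013 ] shift [  0.5 -75.3  -3.2] turn [ 2.002e+01  0.000e+00 -2.000e-02] width 0.498 t 10.05
```

View pics/s7o.png

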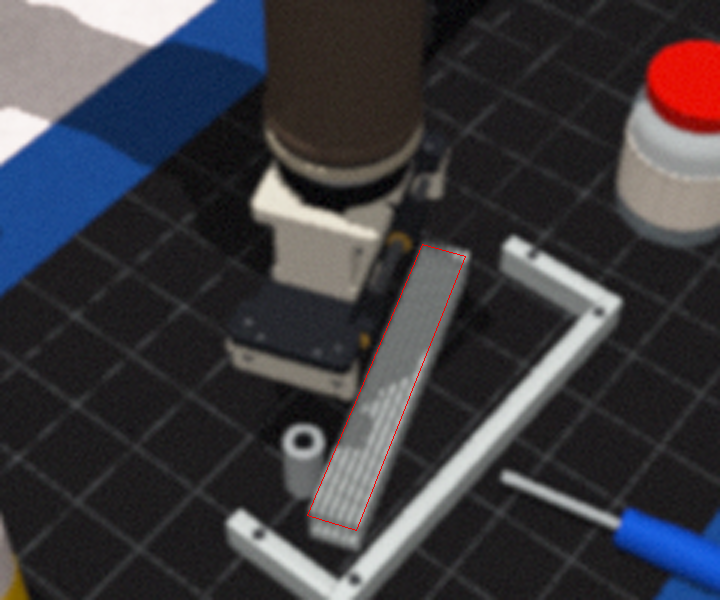

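The outline still matches the bar, and the gripper is behind the left-centre of its front face. Next is the swing, in two halves.

send_rows(rows=[[[0,-8,-1,0,0,0,50],[0,-14,-1,0,0,0,50],[0,-18,-1,0,0,0,50],[0,-23,-1,1.5,0,0,50],[0,-28,-1,3.3,0,0,50],[0,-33,-1,5.2,0,0,50],[0,-38,-2,7,0,0,50],[0,-43,-2,8.8,0,0,50]]])

```text
clock: 10.85
position: [0.5797, -0.0274, 0.0137]
ee_rot: [-1.335, 1.122, 1.335]
force: [-1.7, -0.3, 1.5]
width: 0.5
```

Run:
```python
from h import *
st(); c0=np.array([-.0633,-.0031]); c1=np.array([-.016,.005])
f=.44;over('s8',[barpoly(*(c0+f*(c1-c0)),20.2*(1-f))])
for f in np.linspace(.5,1,6):
    p,j=bar_target(*(c0+f*(c1-c0)),20.2*(1-f),.025); rel(np.r_[p,.013],tool_R(j))
```

```text
t 10.85 pos [ 0.5797 -0.0274  0.0137] bay [-0.0707  0.0202] jawdeg 99.9 tilt [ 0. -0. -1.] F [-1.7 -0.3  1.5] w 0.5 q [-0.15  0.62  0.15  1.89 -0.15  0.64  1.84]
target [ 0.5823 -0.0263  0.013 ] shift [ 0.8 -1.7  0.3] turn [0.89 0.   0.06] width 0.498 t 10.9
target [ 0.5878 -0.0247  0.013 ] shift [ 0.8 -7.4  1. ] turn [2.91 0.   0.06] width 0.498 t 10.9
target [ 0.5933 -0.023   0.013 ] shift [  0.8 -13.1   1.7] turn [4.93 0.   0.06] width 0.498 t 10.9
target [ 0.5989 -0.0214  0.013 ] shift [  0.8 -18.9   2.3] turn [6.95 0.   0.06] width 0.498 t 10.9
target [ 0.6045 -0.0198  0.013 ] shift [  0.8 -24.7   3. ] turn [8.97 0.01 0.06] width 0.498 t 10.9
target [ 0.6101 -0.0182  0.013 ] shift [  0.8 -30.5   3.6] turn [1.099e+01 1.000e-02 6.000e-02] width 0.498 t 10.9
```

View pics/s8o.png

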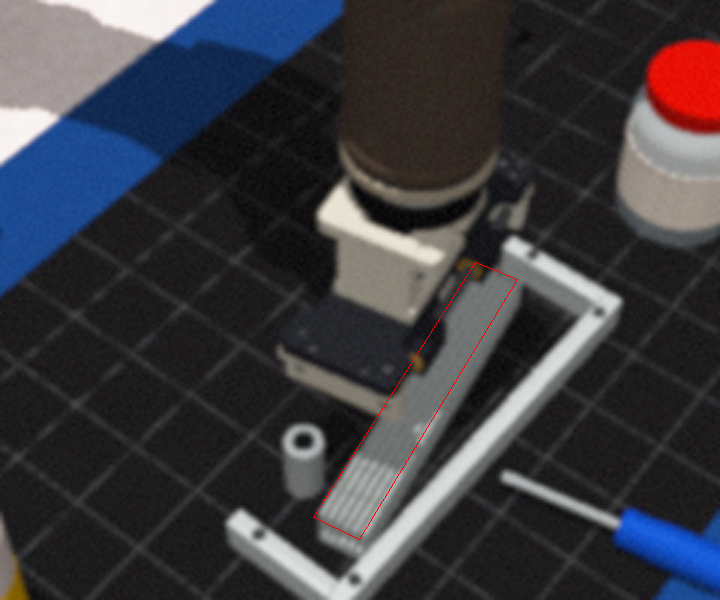

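send_rows(rows=[[[0,-4,0,1.5,0,0,50],[0,-8,1,3,0,0,50],[0,-12,1,4.5,0,0,50],[0,-16,2,6,0,0,50],[0,-20,2,7.4,0,0,50],[0,-24,3,8.8,0,0,50],[0,-28,3,10.2,0,0,50],[0,-28,3,10.2,0,0,50]]])

```text
clock: 11.7
position: [0.6072, -0.0193, 0.0138]
ee_rot: [-1.207, 1.21, 1.206]
force: [0.4, 0.0, -0.4]
width: 0.5
```

Run:
```python
from h import *
st(); c0=np.array([-.0633,-.0031]); c1=np.array([-.016,.005])
f=.96;over('s9',[barpoly(*(c0+f*(c1-c0)),20.2*(1-f))])
p,j=bar_target(-.015,.005,0,.025); rel(np.r_[p,.013],tool_R(j))
```

```text
t 11.7 pos [ 0.6072 -0.0193  0.0138] bay [-0.0434  0.0288] jawdeg 89.81 tilt [ 0.001  0.    -1.   ] F [ 0.4  0.  -0.4] w 0.5 q [-0.2   0.65  0.21  1.83 -0.2   0.68  1.69]
target [ 0.6111 -0.0182  0.013 ] shift [ 0.8 -4.1  1.3] turn [ 1.03 -0.    0.05] width 0.5 t 11.75
```

View pics/s9o.png

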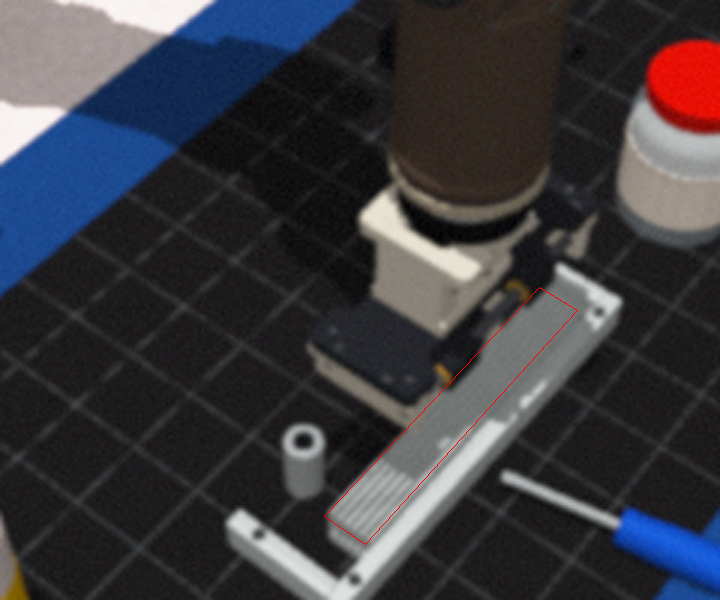

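send_rows(rows=[[[0,-1,0,0.3,0,0,50],[0,-2,0,0.6,0,0,50],[0,-3,0,0.9,0,0,50],[0,-3.5,0,1,0,0,50],[0,-4,0,1,0,0,50],[0,-4.5,0,1,0,0,50],[0,-5,0,1,0,0,50],[0,-5,0,1,0,0,50]]])

```text
clock: 12.55
position: [0.6101, -0.0197, 0.0135]
ee_rot: [-1.194, 1.22, 1.196]
force: [-6.1, 0.3, 3.5]
width: 0.499
```

Run:
```python
from h import *
st()
```

```text
t 12.55 pos [ 0.6101 -0.0197  0.0135] bay [-0.0405  0.0285] jawdeg 88.87 tilt [-0.002  0.    -1.   ] F [-6.1  0.3  3.5] w 0.5 q [-0.2   0.66  0.21  1.82 -0.2   0.69  1.68]
```

send_rows(rows=[[[0,-1,0,0,0,0,50],[0,-2,0,0,0,0,50],[0,-3,0,0,0,0,50],[0,-4,0,0,0,0,50],[0,-4,0,0,0,0,50],[0,-4,0,0,0,0,50],[0,-4,0,0,0,0,50],[0,-4,0,0,0,0,50]]])

```text
clock: 13.35
position: [0.6101, -0.0197, 0.0128]
ee_rot: [-1.19, 1.225, 1.202]
force: [-18.2, -0.4, 11.7]
width: 0.5
```

Run:
```python
from h import *
st()
```

```text
t 13.35 pos [ 0.6101 -0.0197  0.0128] bay [-0.0405  0.0285] jawdeg 88.88 tilt [-0.01   0.001 -1.   ] F [-18.2  -0.4  11.7] w 0.5 q [-0.2   0.66  0.21  1.81 -0.2   0.7   1.68]
```

The bar is seated against the rail at 18 N. Next I'll back off and clear the view.

send_rows(rows=[[[0,3,0,0,0,0,50],[0,8,0,0,0,0,50],[0,16,0,0,0,0,50],[-10,26,0,0,0,0,50],[-40,36,0,0,0,0,50],[-75,46,0,0,0,0,50],[-110,60,0,0,0,0,50],[-150,80,0,0,0,0,50]]])

```text
clock: 14.15
position: [0.5347, -0.0181, 0.1654]
ee_rot: [-1.195, 1.218, 1.194]
force: [0.3, 0.4, 0.2]
width: 0.498
```

send_rows(rows=[[[-20,20,30,0,0,0,50],[-20,40,70,0,0,0,50],[-20,60,110,0,0,0,50],[-20,80,150,0,0,0,50],[-20,100,190,0,0,0,50],[-20,110,230,0,0,0,50],[-20,120,270,0,0,0,50],[-20,120,310,0,0,0,50]]])

```text
clock: 14.95
position: [0.4198, 0.2956, 0.1847]
ee_rot: [-1.195, 1.217, 1.195]
force: [0.3, -0.3, 0.5]
width: 0.496
```

Run:
```python
from h import *
st()
im,d=shot('top','top10'); over('s10',[barpoly(-.015,.005,0)])
cv2.imwrite('pics/top10c.png',cv2.resize(im[150:270,230:420,::-1],None,fx=4,fy=4,interpolation=cv2.INTER_CUBIC))
P=cloud('top',d); v,u=np.mgrid[:480,:640]
m=(u>260)&(u<410)&(v>180)&(v<230)
```

```text
t 14.95 pos [0.4198 0.2956 0.1847] bay [-0.2372  0.3399] jawdeg 88.91 tilt [ 0.001  0.001 -1.   ] F [ 0.3 -0.3  0.5] w 0.5 q [-0.82  0.29  0.13  1.91 -0.05  0.94  0.88]
```

View pics/top10c.png

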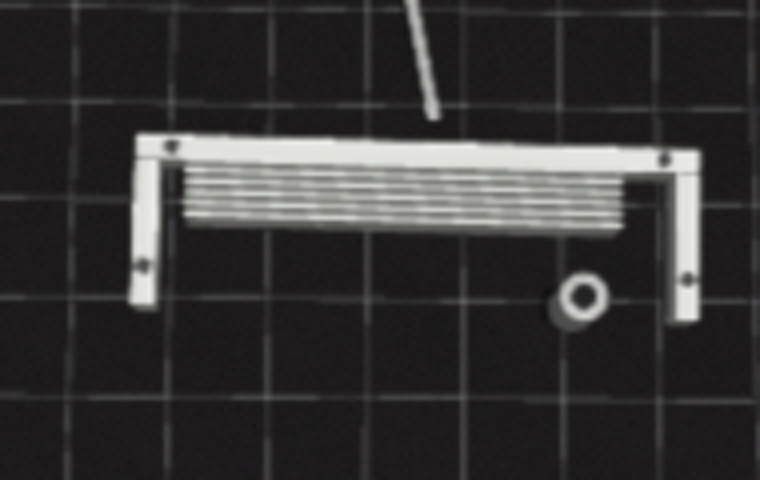

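View pics/s10o.png

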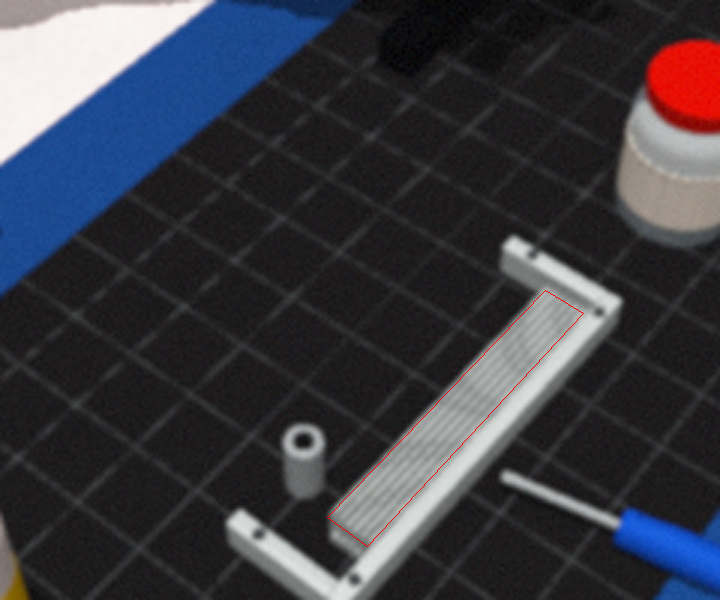

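Run:
```python
from h import *
a=cv2.imread('pics/top0.png').astype(int);b=cv2.imread('pics/top10.png').astype(int)
D=np.abs(a-b).max(2)
for n,(u0,u1,v0,v1) in dict(tub=(170,232,160,218),can=(450,510,240,280),driver=(315,345,105,182),post=(362,385,212,235),black_r=(358,470,325,390)).items(): print(n,np.median(D[v0:v1,u0:u1]),np.percentile(D[v0:v1,u0:u1],98))
st(); arm.sign_off()
```

```text
tub 2.0 5.0
can 1.0 4.0
driver 2.0 4.0
post 1.0 4.0
black_r 2.0 5.0
t 15.05 pos [0.4201 0.3002 0.1846] bay [-0.2369  0.3444] jawdeg 89.27 tilt [ 0.001  0.004 -1.   ] F [ 0.4 -0.1 -0.4] w 0.5 q [-0.82  0.3   0.13  1.9  -0.05  0.94  0.89]
the job is handed in; nothing more can be done
```

The silver heat-sink bar is in the bay, lying flush along the back rail, and I handed the job in at about 15 s of the 72 s. It was only ever pushed, never gripped or lifted:

1. **Angle:** the open fingers pushed its front side forward and turned it to about 20°.
2. **Right end in:** the shut fingers pushed on its left end until the right end was behind the post, with about 5 mm to spare beside the post.
3. **Left end in:** half-open fingers swung the left end in.
4. **Flush:** the same fingers pressed the bar against the back rail, with a measured force of about 18 N along x.

**Last checks:**
- **Bar:** in the top and scene pictures it is parallel to the back rail within about 0.1° and shows no gap. Its centre is at about bay (-15, +5) mm, between the end rails.
- **Bystanders:** the before-and-after top pictures show no change at the can, tub, screwdriver, post or right-hand black look-alike. I didn't compare the left-hand look-alike, but the arm stayed well above it.
- **Arm:** at hand-in it was well clear of everything, with no contact force. No check failed or disagreed.

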